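Bring the lens carrier to its station and lift the lens arm off its ball coupler

ROBOT

A 6-joint arm with a two-finger parallel gripper is mounted at the origin on the work surface. World frame = base frame: x ahead of the robot, y to its left, z up, the work surface at z = 0. Lengths are in m, angles in rad, forces in N, time in s.
With the tool pointing down it reaches from about 0.35 to 0.975 m from the base axis. Payload 4.9 kg.
Tool frame: the origin (TCP) lies midway between the tips of the shut fingers; the grasp point (between the pads) lies 19 mm behind it (manip.pinch_z is the distance from the TCP to the grasp point, in m); z points along the fingers, y is the direction in which the jaws open and shut (so a half turn about z gives the same grasp; the last joint's range is limited). The gripper opens to 85 mm and grips with 20 to 120 N. Pads are 22 mm wide; open, the fingers measure 114 mm over their backs; the gripper's body (76 mm by 85 mm) begins 54 mm behind the grasp point. The pads swing forward as they close: fully open they stand 13 mm farther back than shut.
Start: joints at [-1.445, 0.053, 1.613, -0, 1.476, -0.119], TCP at [0.151, -0.606, 0.231] pointing down, gripper open.
Joint ranges: [-3.01, 3.01], [-1.01, 2.22], [0.06, 2.58], [-1.02, 4.17], [0.09, 2.62], [-3.14, 3.14]. Speed limits (rad/s): [2.57, 2.57, 3.14, 3.14, 3.14, 3.14].

INTERFACE

Orientations are given as a unit quaternion [w, x, y, z].
In Python, from plant import manip gives the robot as it stands.
- The arm moves only by the tool drive_tool, never from a script. Its argument "commands" is text: rows parted by semicolons, each of 5 numbers parted by spaces: the finger opening in mm, from 0 to 85.4, then the shift along the tool's x, y, z in units of 30 mm (1.0 is 30 mm), then the turn about the tool's z in degrees. A call has exactly 8 rows; each row shifts and turns the commanded pose from where the row before left it, along the tool's axes as they then stand; what a row does not reach is not made up. A row lasts 1/8 s, in which the tool goes at most 62.5 mm and 10.7 degrees, less where a joint would pass 70% of its speed; a pose out of reach is approached as far as the arm can. A call is refused whole if a number of a shift passes 1 or a number of a turn 10.7, either way. A call with a gripper value outside its range is refused whole. The fingers move at their own pace and stop on an object; the grip force is fixed at half the most. Time passes only in rows, so rows that do not move let the fingers close, or fill a call up. It gives the time, the measured TCP pose, the force and the opening at its end, in the units of the state.
- manip.state(): the state, without advancing time (a new reading comes with each control period).
- manip.grab_frame(name): name is "side" or "top" or "wrist"; returns the picture (480x640x3 uint8, red, green, blue); there is no depth.
- manip.camera_params(name): a dict with "fx", "fy", "cx", "cy" (pixels), "distortion" ([k1, k2, p1, p2, k3] as OpenCV has them; the pictures are not rectified), "xyz" and "orientation" of the camera in the world. Camera axes: x right, y down, z forward; pixel columns grow to the right and rows downward; lengths in m; the calibration is good to about 2 mm. A picture is of the moment at which its call begins: read the wrist's pose just before it. camera_params takes no time and is no camera call; for the wrist camera it gives the pose at the moment of the call.
- manip.job_done(): hands the job in, once; it reports no verdict.
The state is a dict: "time": time; "joint_pos": joint angles; "joint_vel": joint speeds; "joint_efforts": joint torques, N m; "tool_pos": TCP position; "tool_rot": TCP orientation; "contact_force": force on the tool from outside, world axes, zero at the start; "ft_torque": the same for the moment, N m; "gripper_width": opening from 0.0 (shut) to 1.0 (fully open).
Only numpy, scipy, OpenCV 4.12 (cv2) and the standard library are available. Lean on these libraries where they do the work, as an engineer would, in place of code of your own. Each camera call takes 0.05 s, during which the arm holds its last target. There are 200 camera calls.

TASK

The lens on the rail carrier has been inspected. Push the carrier along the rail, out from under the microscope, until its spring plunger drops in between the two pins of the station block; then squeeze the coupler's sprung latch tab sideways towards the fixed cheek so that it lets go of the ball, and lift the lens arm off. Finish while still holding the arm in the gripper, level and still, about 10 cm above its ball with the carrier left in its station; do not bump the microscope or touch the lens glass, and leave everything else where it is.

Things in the scene. Friction and masses are not known exactly. Their poses are not given: they have to be found in the camera images.
- rail: Fixed aluminium rail on the table, 50 mm wide, 30 mm high, 500 mm long. Origin: centre of its underside. Its y axis runs along its length and is the direction in which the carrier has to travel; its x axis points across it, away from the robot. It stands turned up to 0.25 rad either way.
- carrier: Black plate (70 x 215 x 14 mm, 0.8 kg) sliding on the rail's top along the rail's y (1.5 N friction; stays where left; axes parallel to the rail's). Origin: at rail-top height (30 mm above table) on the ball stud's axis; the plate reaches 80 mm ahead (+y), 135 mm behind, and can pass the station by 50 to 90 mm. It carries the push post, ball stud and a rest fork for the arm's bar.
- push_post (a point): Upright steel post on an ear of the carrier on the robot's side, to push along the rail's +y (2 N; about 5 N over the station's first pin) or to grip. 14 mm diameter, clear from 53 to 93 mm above the table; the point is on its axis 73 mm above the table, 60 mm towards the robot (-x) and 60 mm ahead (+y) of the ball's axis. It moves with the carrier.
- index (a point): Round nose (10 mm ball) of the carrier's spring plunger, on the far side of the rail, 16 mm above the table. The carrier is in the station when this point is level with the point station along the rail's y. It moves with the carrier (the point does not show the nose's own spring travel).
- station (a point): Middle between the two upright steel pins (12 mm diameter, 15 mm apart) of the station block on the rail's far side, 16 mm above the table. The plunger rides over the first pin (crest 7.5 mm before the middle) and springs in; from within about 5 mm it pulls the carrier to the middle by itself and holds it against about 4 N.
- ball (a point): Centre of the steel ball stud on the carrier (ball 25 mm diameter with a flat shoulder underneath on an 11 mm neck), 66 mm above the table.
- lens_arm: Loose aluminium lens arm, 0.37 kg (varies), locked on the ball by its latch. Origin: socket centre, at the ball's centre when seated; axes then parallel to the carrier's. Coupler head: 40 mm in y, from 13 mm below to 34 mm above the origin. A bar 24 mm wide, 12 mm thick runs to -y through the rest fork (y = -62 mm) to the lens cell (44 mm ring, 16 mm high) at y = -100 mm.
- grip (a point): Where to grip the lens arm from above, 17 mm above the socket centre. In the arm's axes the fixed cheek's outer face is at x = -22 mm, the latch tab's at +31 mm shut and +22 mm squeezed in (53, then 44 mm across). These upright faces are 40 and 28 mm wide in y and reach from 17 mm below to 17 mm above this point. The centre of mass is about 30 mm to its -y side.
- latch_tab (a point): Middle of the outer face of the upright steel latch tab on the far (+x) side of the coupler head, at the height of point grip; it moves with the latch.
- latch (a joint): Coupler latch, m: 0 shut (a plate under the ball's shoulder locks the arm); grows as the tab is pushed towards the fixed cheek (-x of the arm), 0.009 fully in. Spring 4 N at the start, 10 N fully in; the ball is free above about 0.008. It springs shut when let go.
- lens: Glass lens, 32 mm across, in the cell at the end of the arm (origin in its middle, at the cell's underside). Not to be touched.
- microscope: Fixed black microscope over the lens's starting place. Origin: on the table under its optical axis. Objective 28 mm diameter, lower end 125 mm above the table, ring light 60 mm diameter just above it, tube and camera up to 320 mm; column 145 mm beyond the axis (+x) on a 100 mm square base.
- label_printer: Bystander: orange hand-held label printer, 105 x 215 x 45 mm, origin under its middle.
- parts_bin: Bystander: blue open bin, 160 x 100 x 70 mm, origin under its middle.
- optic_box_a: Bystander: flat grey optics box, 66 x 66 x 20 mm, between robot and rail; origin under its middle.
- optic_box_b: Bystander: flat grey optics box, 66 x 66 x 20 mm, beyond the rail; origin under its middle.
- screwdriver: Bystander: screwdriver with a red handle, 190 mm long, 26 mm thick, lying between robot and rail; origin under its middle.
- mirror_mount: Bystander: mirror mount on a post and foot, 58 x 46 x 131 mm high, beyond the rail; origin under its middle.
- lens_tube: Bystander: short black lens tube standing on end, 33 mm diameter, 45 mm high, beyond the rail; origin under its middle.
Mind the look-alikes: they are no part of the job. Of the things like the lens_arm, leave any that is pink, red or turquoise; of the rest the larger one is meant.

How it is judged:
On the way, in this order (a step that is already met when the one before it is completed fails the run):
1. the carrier stands in the station, plunger between the pins, with the lens arm still on its ball (y of index in the frame of station between -0.004 and 0.004 m and linear speed of carrier below 0.01 m/s and distance between lens_arm and ball below 0.006 m), for 0.3 s.
2. the latch is squeezed in while the arm is still on its ball and the carrier in the station (value of joint latch above 0.0065 m and y of index in the frame of station between -0.004 and 0.004 m and distance between lens_arm and ball below 0.006 m), for 0.05 s.
At the end, for the whole second after the job is handed in: the fingers hold the lens arm still (under 30 mm/s), its socket 60 to 160 mm above the ball and within 50 mm of it sideways, tilted less than 15 degrees, carried by nothing but the fingers; the carrier's plunger is within 4 mm of the middle of the station (z of lens_arm in the frame of ball between 0.06 and 0.16 m and horizontal distance between lens_arm and ball below 0.05 m and angle between lens_arm's own z axis and vertical below 0.26 rad and contact force between the fingers and lens_arm above 2 N and contact force between lens_arm and carrier below 0.2 N and contact force between lens_arm and microscope below 0.2 N and contact force between lens_arm and rail below 0.2 N and linear speed of lens_arm below 0.03 m/s and y of index in the frame of station between -0.004 and 0.004 m); the arm keeps its last pose, push and grip.
It fails at once if the microscope is bumped (over 2 N) (contact force between microscope and anything else above 2 N).
It fails at once if the lens glass is touched by the gripper (contact force between the fingers and lens above 0.5 N).
It fails at once if a bystander is moved more than 20 mm (distance of any of label_printer, parts_bin, optic_box_a, optic_box_b, screwdriver, mirror_mount, lens_tube from where it was at the start of the episode above 0.02 m).
It also fails if it takes over 45 s, if anything falls off the work surface, if the arm or the gripper's body presses on something with over 40 N, if the wrist force passes 120 N, or if a joint passes its speed limit or range.

## Working session

There is one attempt and no reset: what is moved stays moved. The work goes in short steps, Python scripts to look and compute and a tool call to move; the robot and the scene stay as the last step left them, time stands still between calls to the robot, and variables do not carry over. Pictures are saved under pics/ and viewed, about 8 in all and at most 12, crops included, and the job is handed in when it is done.

Besides the shell and the picture viewer there is one more tool, called after "Request:" by a JSON object that holds its "api" and its "payload", one argument or row to a line. drive_tool: Moves the arm, as the interface text tells. Its arguments: {"type":"object","properties":{"commands":{"type":"string"}},"required":["commands"]}

```bash
mkdir -p pics; ls
python3 - <<'E'
from plant import manip
import cv2
s=manip.state();print(s)
for n in("top","side"):
    print(n,manip.camera_params(n)); cv2.imwrite(f"pics/{n}0.png",manip.grab_frame(n)[:,:,::-1])
print(manip.pinch_z)
E
```

```text
pics
{'time': 0.0, 'joint_pos': array([-1.44498515e+00,  5.33564239e-02,  1.61428911e+00, -2.41112851e-06,
        1.47601036e+00, -1.18990301e-01]), 'joint_vel': array([-0.00044376,  0.00034724,  0.00038765,  0.00284376,  0.00158748,
        0.00194135]), 'joint_efforts': array([ 4.84518150e-04, -3.93687236e+01, -3.70177674e+01,  1.75845565e-05,
        7.17350253e-03, -1.05603453e-05]), 'tool_pos': array([ 0.15140411, -0.60574113,  0.23006622]), 'tool_rot': array([-1.03160845e-03,  9.92517835e-01,  1.22095384e-01, -4.71829139e-06]), 'contact_force': array([-1.0974496 , -0.45525557,  0.48879955]), 'ft_torque': array([-0.00922474, -0.01371535, -0.02976512]), 'gripper_width': 0.9969237090446125}
top {'fx': 469.3626004754776, 'fy': 469.3626004754776, 'cx': 323.3117924476228, 'cy': 232.83793036753832, 'distortion': array([-0.12466829,  0.        ,  0.        ,  0.        ,  0.        ]), 'xyz': array([ 0.36580842, -0.02402409,  1.18739946]), 'orientation': array([-0.02984604,  0.70912294, -0.70333432,  0.03968255])}
side {'fx': 470.88839954221544, 'fy': 470.88839954221544, 'cx': 317.672133626687, 'cy': 239.9487393141652, 'distortion': array([-0.07092863,  0.        ,  0.        ,  0.        ,  0.        ]), 'xyz': array([0.18897472, 0.61642587, 0.90698922]), 'orientation': array([ 0.07007367, -0.20857157,  0.91681778, -0.33321575])}
0.0187
```

View pics/top0.png

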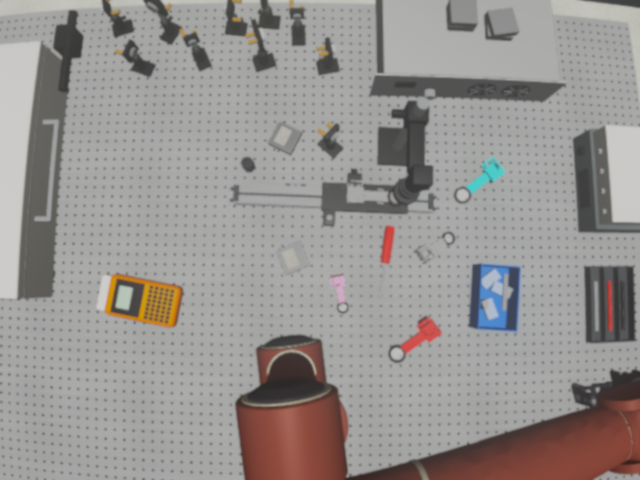

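View pics/side0.png

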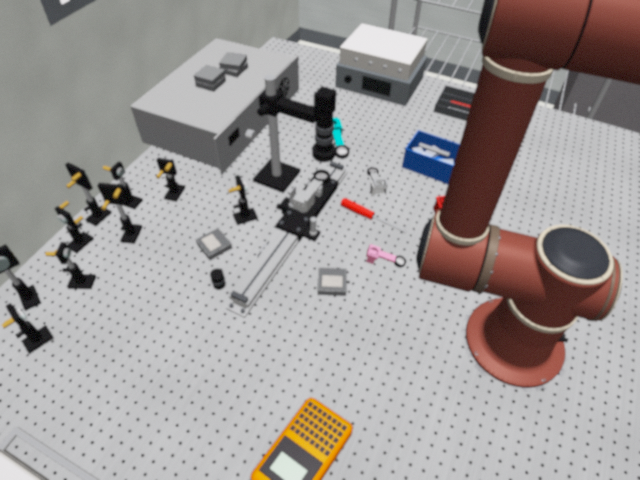

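Top view: the rail runs from about (235,193) to (433,202), the carrier spans x 322–407, the post is at (329,219), and the microscope objective is near (405,190). The side view shows the rail from (240,300) to (335,170). Next I'll take enlarged crops.

```bash
cat > h.py <<'E'
import numpy as np,cv2
from scipy.spatial.transform import Rotation as R
from plant import manip
def cam(n):
    p=manip.camera_params(n);q=p["orientation"]
    return dict(K=np.array([[p["fx"],0,p["cx"]],[0,p["fy"],p["cy"]],[0,0,1]]),d=p["distortion"],R=R.from_quat(np.r_[q[1:],q[0]]).as_matrix(),t=p["xyz"])
def ray(c,uv):
    u=cv2.undistortPoints(np.array([[uv]],float),c["K"],c["d"])[0,0]
    return c["R"]@np.r_[u,1]
def atz(c,uv,z):
    r=ray(c,uv);return c["t"]+r*(z-c["t"][2])/r[2]
def proj(c,P):
    Rc=c["R"].T
    return cv2.projectPoints(np.atleast_2d(np.array(P,float)),cv2.Rodrigues(Rc)[0],-Rc@c["t"],c["K"],c["d"])[0][:,0]
def crop(im,x0,y0,w,h,s,name):
    o=cv2.resize(im[y0:y0+h,x0:x0+w],None,fx=s,fy=s,interpolation=cv2.INTER_CUBIC)
    if o.ndim==3:
        for k in range(0,w,20): cv2.putText(o,str(x0+k),(k*s,8),0,.3,(0,255,255),1);cv2.line(o,(k*s,10),(k*s,14),(0,255,255),1)
        for k in range(0,h,20): cv2.putText(o,str(y0+k),(0,k*s+4),0,.3,(0,255,255),1)
    cv2.imwrite(name,o)
E
python3 - <<'E'
from h import *
crop(cv2.imread("pics/top0.png"),226,150,220,90,3.6 and 3,"pics/a.png")
a=cv2.imread("pics/a.png")
crop(cv2.imread("pics/side0.png"),220,140,133,180,3,"pics/b.png")
b=cv2.imread("pics/b.png")
t0=cv2.imread("pics/top0.png")
crop(t0,300,160,140,75,5,"pics/a.png")
E
```

```text
(no output)
```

View pics/a.png

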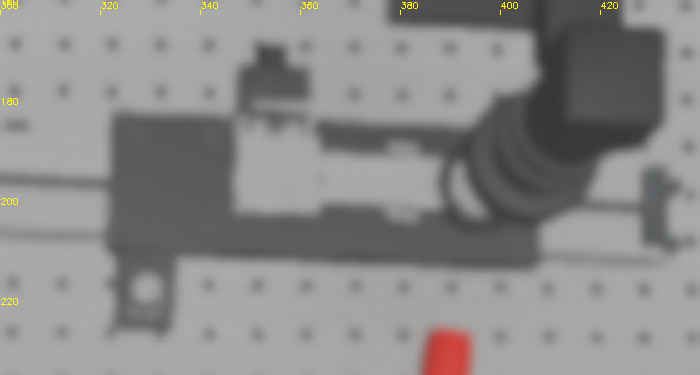

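View pics/b.png

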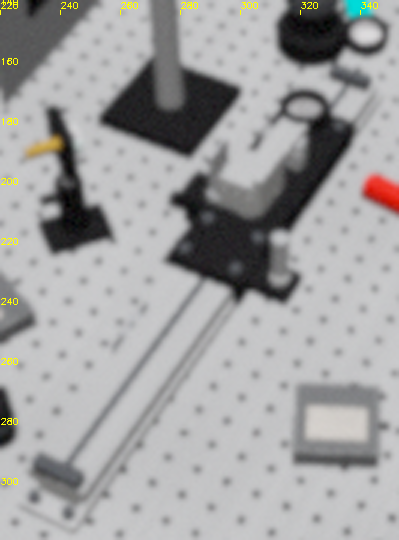

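Crop, top view: post top at (329.4,217.6). Plate corners at (322.6,182.6), (321.4,210.6) and (407.4,213.6). Coupler head spans px x 347–364, y 184–202, with the tab on the far side at y≈180 and the plunger housing at (353,170). A faint pale strip near (302,185) may be the station block. I'll compute positions and look closer at that strip.

Run:
```python
from h import *
t=cam("top")
P=[atz(t,u,.044) for u in((322.6,182.6),(321.4,210.6),(407.4,213.6))]
for p in P: print(p)
print("len",np.linalg.norm(P[1]-P[2]),"w",np.linalg.norm(P[0]-P[1]))
print("post",atz(t,(329.4,217.6),.093))
print("head mid",atz(t,(355.3,193.3),.1), atz(t,(346.6,202.6),.1),atz(t,(364,202.6),.1))
print("cand",atz(t,(302,185),.02))
A=atz(t,(235,205),.0);print("rail near edge",atz(t,(305,206.5),.03),atz(t,(240,204),.03))
t0=cv2.imread("pics/top0.png");crop(t0,226,160,110,60,7,"pics/c.png")
```

```text
[ 0.6037833 -0.0368253  0.044    ]
[ 0.53365069 -0.03441075  0.044     ]
[ 0.52841639 -0.24730172  0.044     ]
len 0.2129553047782518 w 0.07017415632494423
post [ 0.51001355 -0.05290985  0.093     ]
head mid [ 0.56736305 -0.11335718  0.1       ] [ 0.54497932 -0.09288814  0.1       ] [ 0.54542777 -0.13383606  0.1       ]
cand [0.60208979 0.01492154 0.02      ]
rail near edge [0.54564517 0.00641326 0.03      ] [0.55063244 0.16894975 0.03      ]
```

View pics/c.png

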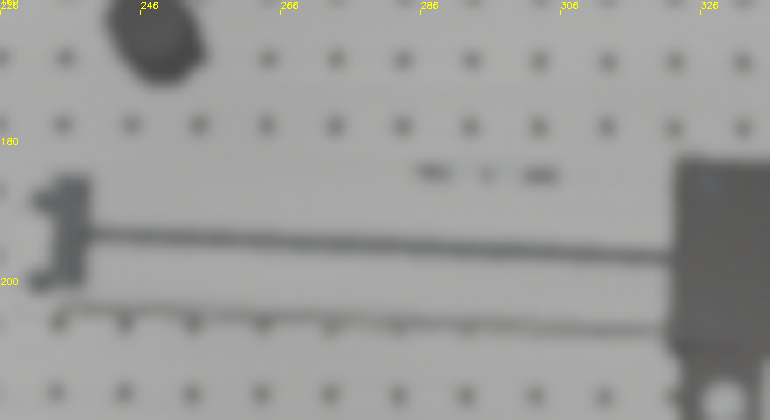

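Station: the block spans crop x 415–560 at y≈174, with its middle gap at about px (295.6,184.9). I'll compute all targets in the rail frame and start moving towards the post by a route well clear of the microscope.

Request:
{"api": "drive_tool", "payload": {
  "commands": "85 0 0 0 7.9; 85 0 0 0 7.8; 85 0.5 -1 0 0; 85 0.5 -1 0 0; 85 0.5 -1 0 0; 85 0.5 -1 0 0; 85 0.5 -1 0 0; 85 0.5 -1 0 0"
}}

```text
time: 1.1
tool_pos: [0.247, -0.4278, 0.2307]
tool_rot: [-0.0, 1.0, -0.015, -0.0]
contact_force: [0.5, 0.9, -0.4]
gripper_width: 0.994
```

Request:
{"api": "drive_tool", "payload": {
  "commands": "85 0.5 -1 0 0; 85 0.5 -1 0 0; 85 0.5 -1 0 0; 85 0.5 -1 0 0; 85 0.5 -1 0 0; 85 0.5 -1 0 0; 85 0.5 -1 0 0; 85 0.5 -1 0 0"
}}

```text
time: 2.1
tool_pos: [0.3738, -0.1915, 0.2309]
tool_rot: [-0.0, 1.0, -0.015, -0.0]
contact_force: [0.6, -0.3, -0.1]
gripper_width: 0.998
```

```bash
cat >> h.py <<'E'
YAW=-0.029; AX=np.array([np.cos(YAW),np.sin(YAW)]); AY=np.array([-np.sin(YAW),np.cos(YAW)])
def rf(p): p=np.asarray(p)[:2]; return np.array([p@AX,p@AY])
def st():
    s=manip.state();q=s["tool_rot"];m=R.from_quat(np.r_[q[1:],q[0]]).as_matrix()
    print("t",s["time"],"tcp",s["tool_pos"].round(4),"rf",rf(s["tool_pos"]).round(4),"xang",np.degrees(np.arctan2(m[1,0],m[0,0])).round(2),"tilt",m[:,2].round(3),"F",s["contact_force"].round(1),"w",round(s["gripper_width"]*85.4,1),"j6",s["joint_pos"][5].round(2))
    return s,m
def goto(x,y,z): # rail-frame x,y & TCP z -> tool units
    s,m=st(); w=x*AX+y*AY
    print("units",(m.T@(np.r_[w,z]-s["tool_pos"])/.03).round(2))
E
python3 - <<'E'
from h import *
t=cam("top");st()
print("post rf",rf(atz(t,(329.4,217.6),.093)),"head",rf(atz(t,(355.3,193.3),.1)),"station",rf(atz(t,(295.6,184.9),.022)),"plunger",rf(atz(t,(354.2,171),.02)))
f=manip.grab_frame("wrist");cv2.imwrite("pics/w0.png",f[:,:,::-1]);print(manip.camera_params("wrist"))
E
```

```text
t 2.1 tcp [ 0.3738 -0.1915  0.2309] rf [ 0.3792 -0.1806] xang -1.68 tilt [-0.  0. -1.] F [ 0.6 -0.3 -0.1] w 85.2 j6 0.95
post rf [ 0.51133328 -0.03809929] head [ 0.57041139 -0.09685829] station [0.60064381 0.0484415 ] plunger [ 0.64285967 -0.09858825]
{'fx': 338.05444871308197, 'fy': 338.05444871308197, 'cx': 315.22321506275966, 'cy': 235.08515124784245, 'distortion': array([-0.06427412,  0.        ,  0.        ,  0.        ,  0.        ]), 'xyz': array([ 0.44998053, -0.19143457,  0.37376745]), 'orientation': array([-0.1034969 , -0.68999511,  0.70810219,  0.10856533])}
```

View pics/w0.png

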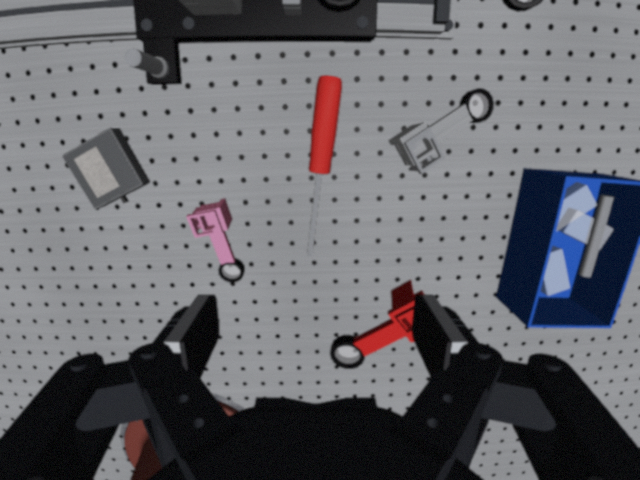

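The wrist view shows the post top at about (135,58), its base on the ear at (165,75), and the pads at the bottom of the image. The numbers agree: ball rf ≈ (0.571,-0.0975), station y ≈ 0.048. I'll move above the post, then check it there.

Request:
{"api": "drive_tool", "payload": {
  "commands": "85 0.4 -0.8 0.4 0; 85 0.6 -0.8 0.4 0; 85 0.7 -0.8 0.5 0; 85 0.7 -0.8 0.5 0; 85 0.7 -0.8 0.5 0; 85 0.7 -0.6 0.5 0; 85 0.6 -0.15 0.5 0; 85 0 0 0 0"
}}

```text
time: 3.15
tool_pos: [0.509, -0.0536, 0.1304]
tool_rot: [-0.0, 1.0, -0.014, -0.002]
contact_force: [-0.3, -0.5, 0.7]
gripper_width: 0.998
```

Run:
```python
from h import *
goto(.5113,-.0381,.062)
f=manip.grab_frame("wrist");cv2.imwrite("pics/w1.png",f[:,:,::-1])
c=cam("wrist")
for z in(.053,.093):print(proj(c,np.r_[.5113*AX-.0381*AY,z]))
for y in(.0484,):print("station",proj(c,np.r_[.6006*AX+y*AY,.022]))
```

```text
t 3.15 tcp [ 0.509  -0.0536  0.1304] rf [ 0.5103 -0.0388] xang -1.61 tilt [-0.004  0.001 -1.   ] F [-0.3 -0.5  0.7] w 85.2 j6 1.35
units [ 0.04 -0.02  2.28]
[[313.55101612 242.19237566]]
[[313.18554489 264.34743597]]
station [[192.05252581 109.09674163]]
```

View pics/w1.png

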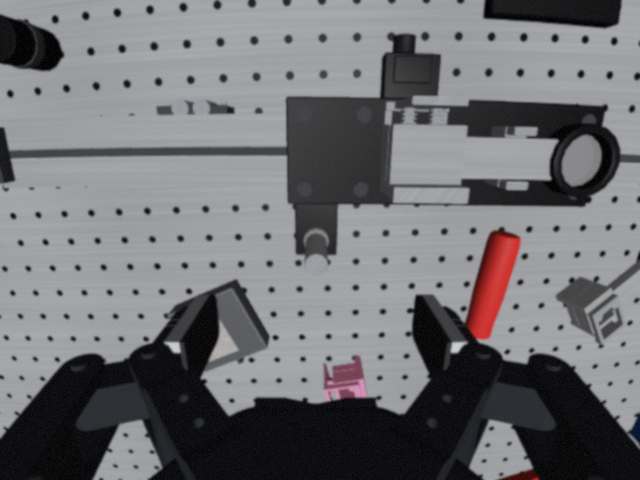

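The wrist view shows the post top at (316,264) against a predicted (313,264). The pins are at (180,107) and (203,107), so the middle is (192,107) as predicted, and the plunger knob is at (403,45). The post lies between the fingers, so I'll descend and grip it.

Request:
{"api": "drive_tool", "payload": {
  "commands": "85 0.04 0.03 0.6 0; 85 0 0 0.6 0; 85 0 0 0.6 0; 85 0 0 0.4 0; 0 0 0 0 0; 0 0 0 0 0; 0 0 0 0 0; 0 0 0 0 0"
}}

```text
time: 4.2
tool_pos: [0.5114, -0.0549, 0.067]
tool_rot: [-0.0, 1.0, -0.015, 0.001]
contact_force: [-0.8, -11.2, 8.6]
gripper_width: 0.139
```

Run:
```python
from h import *
st()
c=cam("wrist")
f=manip.grab_frame("wrist");cv2.imwrite("pics/w2.png",f[:,:,::-1])
# w1 camera: shift back pose is unavailable; rebuild from tcp difference
d=np.array([.509,-.0536,.1304])-manip.state()["tool_pos"]; c["t"]=c["t"]+d
for n,u,z in(("pinL",(180,107),.026),("pinR",(203,107),.026),("knob",(403,45),.016),("hou",(411,56),.03),("head",(428.5,125),.1),("post",(316,264),.093)):print(n,rf(atz(c,u,z)).round(4))
```

```text
t 4.2 tcp [ 0.5114 -0.0549  0.067 ] rf [ 0.5128 -0.0401] xang -1.68 tilt [ 0.001  0.    -1.   ] F [ -0.8 -11.2   8.6] w 11.9 j6 1.35
pinL [0.6023 0.0555]
pinR [0.602  0.0392]
knob [ 0.6436 -0.0997]
hou [ 0.6338 -0.1021]
head [ 0.5885 -0.0948]
post [ 0.5121 -0.0393]
```

Gripped. Now I'll push along +y (tool −y), about 146 mm in total, slowing near the station.

Request:
{"api": "drive_tool", "payload": {
  "commands": "0 0 -0.3 -0.03 0; 0 0 -0.6 0 0; 0 0 -0.6 0 0; 0 0 -0.6 0 0; 0 0 -0.6 0 0; 0 0 -0.6 0 0; 0 0 -0.5 0 0; 0 0 -0.4 0 0"
}}

```text
time: 5.25
tool_pos: [0.5158, 0.0723, 0.0673]
tool_rot: [0.0, 1.0, -0.014, 0.002]
contact_force: [7.0, -3.1, -6.1]
gripper_width: 0.135
```

Run:
```python
from h import *
st()
f=manip.grab_frame("wrist");im=f[:,:,::-1].copy();c=cam("wrist")
print(proj(c,[np.r_[.602*AX+.0474*AY,.026]]))
crop(im,200,10,200,150,4,"pics/w3.png")
```

```text
t 5.25 tcp [0.5158 0.0723 0.0673] rf [0.5134 0.0872] xang -1.62 tilt [ 0.004 -0.    -1.   ] F [ 7.  -3.1 -6.1] w 11.6 j6 1.6
[[395.25712084 104.44459858]]
```

View pics/w3.png

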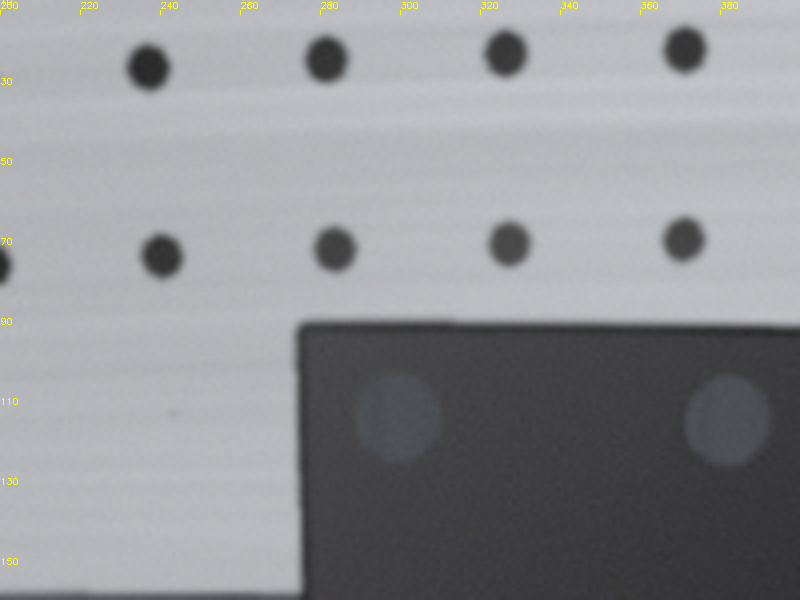

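The plate now hides the pins (plate corner at about (275,91)), so I rely on distance. About 18.5 mm remain, including the crest.

Request:
{"api": "drive_tool", "payload": {
  "commands": "0 0 -0.12 0 0; 0 0 -0.15 0 0; 0 0 -0.15 0 0; 0 0 -0.15 0 0; 0 0 -0.05 0 0; 0 0 0 0 0; 0 0 0 0 0; 0 0 0 0 0"
}}

```text
time: 6.3
tool_pos: [0.5164, 0.0907, 0.0673]
tool_rot: [-0.0, 1.0, -0.014, 0.002]
contact_force: [7.5, -0.1, -6.4]
gripper_width: 0.13
```

Run:
```python
from h import *
st()
```

```text
t 6.3 tcp [0.5164 0.0907 0.0673] rf [0.5136 0.1056] xang -1.64 tilt [ 0.004  0.001 -1.   ] F [ 7.5 -0.1 -6.4] w 11.1 j6 1.63
```

Almost no force along the rail, which fits sitting in the valley. I'll release the post, let the plunger settle, and rise.

Request:
{"api": "drive_tool", "payload": {
  "commands": "85 0 0 0 0; 85 0 0 0 0; 85 0 0 0 0; 85 0 0 0 0; 85 0 0 -0.5 0; 85 0 0 -1 0; 85 -0.7 0 -1 0; 85 -0.8 0 -1 0"
}}

```text
time: 7.3
tool_pos: [0.4701, 0.0908, 0.1745]
tool_rot: [-0.0, 1.0, -0.015, 0.001]
contact_force: [-0.2, 0.5, 0.1]
gripper_width: 0.994
```

Run:
```python
from h import *
st()
a=manip.grab_frame("top")[:,:,::-1];w=manip.grab_frame("wrist")[:,:,::-1].copy()
cv2.imwrite("pics/t4full.png",a)
c=cam("wrist")
print("post",proj(c,np.r_[.512*AX+.107*AY,.093]),"station",proj(c,np.r_[.602*AX+.0474*AY,.026]),"head",proj(c,np.r_[.571*AX+.0475*AY,.1]))
cv2.imwrite("pics/w4.png",w)
```

```text
t 7.3 tcp [0.4701 0.0908 0.1745] rf [0.4672 0.1044] xang -1.7 tilt [ 0.001  0.    -1.   ] F [-0.2  0.5  0.1] w 84.9 j6 1.64
post [[311.73240554 180.64111014]] station [[386.74887503  57.68969361]] head [[408.59163574  86.31181899]]
```

View pics/w4.png

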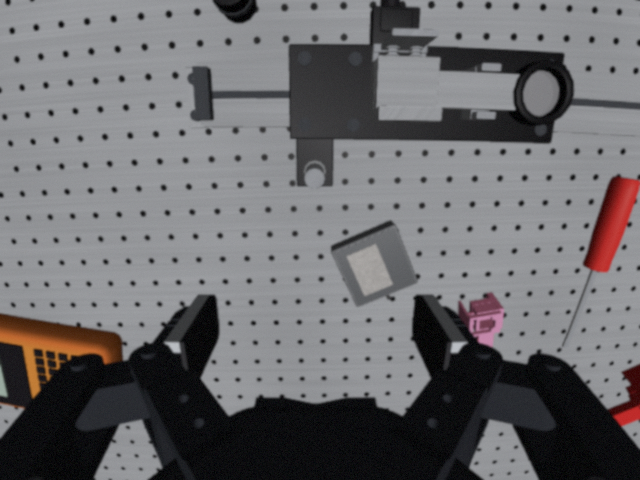

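Post top is at (314.5,176) and the knob near (400,10). I'll measure this against the pre-grip position and check the top view for the station pins versus the plunger.

Run:
```python
from h import *
c=cam("wrist");t=cam("top")
for n,u,z in(("post",(314.5,176),.093),("knob",(401,10),.016),("headfront",(376,58),.1),("headback",(441,58),.1)):print(n,rf(atz(c,u,z)).round(4))
crop(cv2.imread("pics/t4full.png"),250,150,130,90,6,"pics/t4.png")
```

```text
post [0.5151 0.1051]
knob [0.6404 0.0354]
headfront [0.5868 0.0682]
headback [0.5876 0.0287]
```

View pics/t4.png

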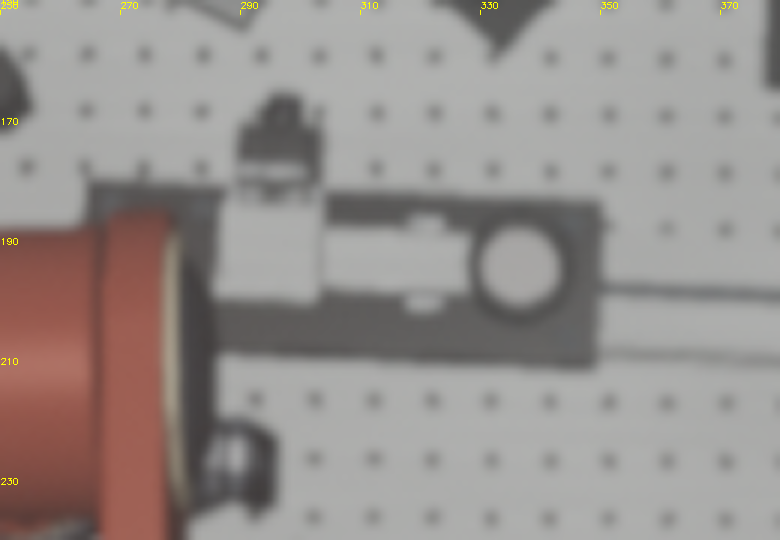

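Top view: housing centre px ≈296.6 and knob ≈297.5, against the station at 295.6 (about 296.5 allowing for the tilt), so the carrier agrees with the station to about 2 mm. Next I turn the jaws across the rail, with the camera on the +y side, and move over the coupler.

Request:
{"api": "drive_tool", "payload": {
  "commands": "85 0 0 0 -10; 85 0 0 0 -10; 85 0 0 0 -10; 85 0 0 0 -10; 85 0 0 0 -10; 85 0 0 0 -10; 85 0 0 0 -10; 85 0 0 0 -10"
}}

```text
time: 8.4
tool_pos: [0.4704, 0.0907, 0.1718]
tool_rot: [-0.0, 0.774, 0.634, -0.0]
contact_force: [0.3, 0.0, -0.6]
gripper_width: 0.993
```

Request:
{"api": "drive_tool", "payload": {
  "commands": "85 0 0 0 -10; 85 -0.3 0.5 0 0; 85 -0.4 0.7 0 0; 85 -0.4 0.8 0 0; 85 -0.4 0.7 0 0; 85 -0.3 0.5 0 0; 85 -0.18 0.28 0 0; 85 0 0 0 0"
}}

```text
time: 9.4
tool_pos: [0.5731, 0.0281, 0.172]
tool_rot: [-0.0, 0.718, 0.696, -0.0]
contact_force: [-0.8, 0.3, -0.1]
gripper_width: 0.995
```

Run:
```python
from h import *
goto(.5715,.045,.062)
w=manip.grab_frame("wrist")[:,:,::-1].copy()
cv2.imwrite("pics/w5.png",w);c=cam("wrist")
def P(x,y,z):return np.r_[(.5715+x)*AX+(.046+y)*AY,z]
print("head top corners",proj(c,[P(-.022,-.02,.1),P(-.022,.02,.1),P(.031,.014,.1),P(.031,-.014,.1)]).round())
print("lens",proj(c,[P(0,-.1,.08)]))
```

```text
t 9.4 tcp [0.5731 0.0281 0.172 ] rf [0.572  0.0447] xang 88.26 tilt [-0.  0. -1.] F [-0.8  0.3 -0.1] w 85.0 j6 -0.05
units [ 0.01 -0.02  3.67]
head top corners [[284. 274.]
 [283. 217.]
 [363. 226.]
 [361. 266.]]
lens [[316.22334228 353.10053345]]
```

View pics/w5.png

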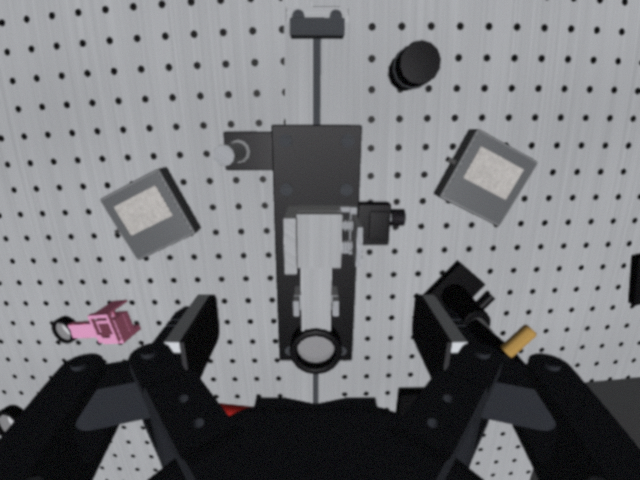

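The coupler is centred between the pads: cheek edge px 283, tab edge about 357, lens at (316,347), nothing under the fingers. I'll descend, then squeeze.

Request:
{"api": "drive_tool", "payload": {
  "commands": "85 0.05 -0.02 0.5 0; 85 0 0 0.7 0; 85 0 0 0.7 0; 85 0 0 0.7 0; 85 0 0 0.6 0; 85 0 0 0.47 0; 85 0 0 0 0; 85 0 0 0 0"
}}

```text
time: 10.45
tool_pos: [0.5729, 0.0299, 0.0628]
tool_rot: [0.001, 0.717, 0.697, 0.0]
contact_force: [-0.2, 0.4, 0.1]
gripper_width: 0.993
```

Request:
{"api": "drive_tool", "payload": {
  "commands": "60 0 0 0 0; 54 0 0 0 0; 50 0 0 0 0; 46 0 0 0 0; 30 0 0 0 0; 30 0 0 0 0; 30 0 0 0 0; 30 0 0 0 0"
}}

```text
time: 11.45
tool_pos: [0.5731, 0.03, 0.0655]
tool_rot: [0.0, 0.717, 0.697, 0.0]
contact_force: [-5.5, 0.9, 14.9]
gripper_width: 0.504
```

Run:
```python
from h import *
st()
```

```text
t 11.45 tcp [0.5731 0.03   0.0655] rf [0.572  0.0466] xang 88.32 tilt [ 0.001 -0.    -1.   ] F [-5.5  0.9 14.9] w 43.0 j6 -0.05
```

The opening of 43 mm means the latch is fully in. Lifting gently.

Request:
{"api": "drive_tool", "payload": {
  "commands": "30 0 0 -0.1 0; 30 0 0 -0.1 0; 30 0 0 -0.2 0; 30 0 0 -0.3 0; 30 0 0 -0.4 0; 30 0 0 -0.4 0; 30 0 0 -0.4 0; 30 0 0 -0.4 0"
}}

```text
time: 12.45
tool_pos: [0.5722, 0.0299, 0.1322]
tool_rot: [0.0, 0.717, 0.697, 0.0]
contact_force: [0.0, -0.7, -3.5]
gripper_width: 0.5
```

Request:
{"api": "drive_tool", "payload": {
  "commands": "30 0 0 -0.4 0; 30 0 0 -0.3 0; 30 0 0 -0.25 0; 30 0 0 -0.15 0; 30 0 0 0 0; 30 0 0 0 0; 30 0 0 0 0; 30 0 0 0 0"
}}

```text
time: 13.45
tool_pos: [0.5721, 0.0299, 0.1638]
tool_rot: [-0.0, 0.717, 0.697, -0.0]
contact_force: [-0.2, 0.5, -3.6]
gripper_width: 0.497
```

Run:
```python
from h import *
st()
w=manip.grab_frame("wrist")[:,:,::-1];s=manip.grab_frame("side")[:,:,::-1]
o=np.hstack([cv2.resize(w,(480,360)),cv2.resize(s[120:300,200:360],(320,360))])
cv2.imwrite("pics/e.png",o)
c=cam("wrist");print(proj(c,[np.r_[.512*AX+.1055*AY,.093]]))
```

```text
t 13.45 tcp [0.5721 0.0299 0.1638] rf [0.571  0.0465] xang 88.33 tilt [-0.001  0.    -1.   ] F [-0.2  0.5 -3.6] w 42.5 j6 -0.05
[[221.8184429  158.88066639]]
```

View pics/e.png

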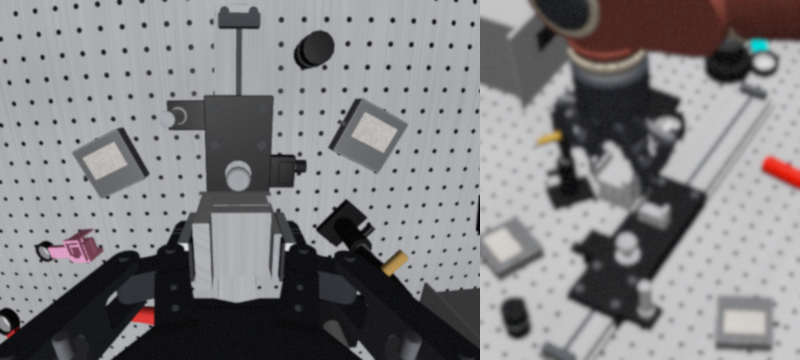

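The arm is on the gripper (3.6 N ≈ 0.37 kg), the bare ball is visible at (238,178) in the left half, and the post pixel (224,156) in the full frame is unchanged from before the lift, so the carrier stayed. In the side crop the cell is at (665,125), i.e. full px (292,182). I'll check the level against that.

Run:
```python
from h import *
c=cam("side"); b=np.r_[.571*AX+.0465*AY,0]
y=np.r_[AY,0];zs=.066+.1
for a in(-15,0,15):
    a=np.radians(a);d=np.array([0,0,1])
    L=b+[0,0,zs+.017]+ -.1*(y*np.cos(a)+d*np.sin(a))-.01*d
    print(np.degrees(a),proj(c,L).round(1))
print("ball",proj(c,b+[0,0,.066]),"head top",proj(c,b+[0,0,zs+.034]))
im=manip.grab_frame("side")[:,:,::-1].copy();crop(im,215,120,110,100,6,"pics/f.png")
```

```text
-14.999999999999998 [[291.6 174. ]]
0.0 [[292.7 181.6]]
14.999999999999998 [[292.3 190.8]]
ball [[273.11185462 241.91665211]] head top [[269.1643896  201.23055616]]
```

The observed cell row of 182 matches the level prediction of 181.6; ±15° would give 174 or 191. Handing in.

Run:
```python
from h import *
st(); manip.job_done(); st()
```

```text
t 13.6 tcp [0.5722 0.0299 0.164 ] rf [0.5711 0.0465] xang 88.32 tilt [-0.  0. -1.] F [-0.2 -0.4 -3.9] w 42.7 j6 -0.05
the job is handed in; nothing more can be done
the job is handed in; nothing more can be done
```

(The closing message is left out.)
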